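# Find the socket for the painting press

## Task

The nut of the drying press in front of you has to be tightened, and one of the three sockets in the white tray fits it: try them on the nut until you find the one that goes all the way down over it, and finish with that socket fully seated on the nut, upright, and still held in your gripper, without letting go. Any socket that does not fit goes back standing upright in the tray, and the bowl, the jar and the brush are left alone.

Things in the scene. Friction and masses are not known exactly. Their poses are not given: they have to be found in the camera images.
- socket_small_grip (a point): small socket: loose steel socket, about 0.2 kg, standing mouth down in the tray, 90 mm tall. Its upper part, 38 to 90 mm up, is a solid hexagonal shank 24 mm across flats, the same on all sockets. This point: on the axis, mid-shank, 64 mm above the mouth rim. z up along the axis; x square to a pair of flats of shank and mouth (others at 60 and 120 degrees).
- socket_small_mouth (a point): Centre of the small socket's mouth rim, at its very bottom; same axes. The lower part, 0 to 38 mm up, is a hexagonal cup, outside 28 mm across flats and 32.3 mm across corners; the hexagonal mouth is 21 mm across flats and 28 mm deep.
- socket_small: The small socket as a body; origin at its mouth rim, same axes.
- socket_medium_grip (a point): medium socket: loose steel socket, about 0.2 kg, standing mouth down in the tray, 90 mm tall. Its upper part, 38 to 90 mm up, is a solid hexagonal shank 24 mm across flats, the same on all sockets. This point: on the axis, mid-shank, 64 mm above the mouth rim. z up along the axis; x square to a pair of flats of shank and mouth (others at 60 and 120 degrees).
- socket_medium_mouth (a point): Centre of the medium socket's mouth rim, at its very bottom; same axes. The lower part, 0 to 38 mm up, is a hexagonal cup, outside 34 mm across flats and 39.3 mm across corners; the hexagonal mouth is 27 mm across flats and 28 mm deep.
- socket_medium: The medium socket as a body; origin at its mouth rim, same axes.
- socket_large_grip (a point): large socket: loose steel socket, about 0.2 kg, standing mouth down in the tray, 90 mm tall. Its upper part, 38 to 90 mm up, is a solid hexagonal shank 24 mm across flats, the same on all sockets. This point: on the axis, mid-shank, 64 mm above the mouth rim. z up along the axis; x square to a pair of flats of shank and mouth (others at 60 and 120 degrees).
- socket_large_mouth (a point): Centre of the large socket's mouth rim, at its very bottom; same axes. The lower part, 0 to 38 mm up, is a hexagonal cup, outside 40 mm across flats and 46.2 mm across corners; the hexagonal mouth is 33 mm across flats and 28 mm deep.
- socket_large: The large socket as a body; origin at its mouth rim, same axes.
- tray_floor (a point): Fixed low white tray, 110 mm (x) by 290 mm (y), floor 4 mm thick, lip 12 mm above the table. This point is the centre of its inner floor. The sockets stand in it in a row along its y, about 90 mm apart, in any order.
- press_nut (a point): Centre of the foot of the nut on the fixed drying press: a 200 x 200 mm board with a white round painting, crossed by a 62 mm wide wooden bar with the hex nut amid it. The point is on the bar's upper face, 44 mm above the table; z up, x square to a pair of the nut's flats (others at 60 and 120 degrees). The nut does not turn. Spare clamp blocks on a bench aside (y over 0.85) are out of play.
- press: The press; origin 44 mm under press_nut, same axes. The nut is 18 mm tall plus a stud end 10 mm across, 4 mm high; across flats it is 18, 24 or 30 mm, changing each time and not told. A 9 mm high round steel cup is about it. The socket 3 mm wider than the nut goes down to the bar (rim level with press_nut); too small a one stops 18 mm up on the nut, too large a one 9 mm up on the cup.
- bowl: Bystander: a loose white ceramic bowl, 110 mm across, 55 mm high; origin at the centre of its underside.
- jar: Bystander: a loose glass paint jar, 56 mm across, 70 mm high; origin at the centre of its underside.
- brush: Bystander: a loose paint brush, 200 mm long, lying on the table along its own x; origin under its middle.
Not all that is in view belongs to the job. What is shaped like the socket_medium but yellow is not meant.

How it is judged:
By the outcome, as a careful person would: the job done as asked, in the order asked, and still so for the second after the job is handed in, while the arm keeps its last pose, push and grip.
It also fails if it takes over 72 s, if anything falls off the work surface, if the arm or the gripper's body presses on something with over 40 N, if the wrist force passes 120 N, or if a joint passes its speed limit or range.

## Robot

A 6-joint arm with a two-finger parallel gripper is mounted at the origin on the work surface. World frame = base frame: x ahead of the robot, y to its left, z up, the work surface at z = 0. Lengths are in mm, angles in rad, forces in N, time in s.
With the tool pointing down it reaches from about 275 to 850 mm from the base axis. Payload 19 kg.
Tool frame: the origin (TCP) lies at the very end of the fingers, on their centre line; the grasp point (between the pads) lies grasp_offset behind it (grasp_offset is the distance from the TCP to the grasp point, in mm); z points along the fingers, y is the line along which they close (so a half turn about z gives the same grasp; the last joint's range is limited). The gripper opens to 85 mm and grips with 20 to 120 N. Pads are 22 mm wide; open, the fingers measure 114 mm over their backs; the gripper's body (76 mm by 85 mm) begins 54 mm behind the grasp point. The pads swing forward as they close: fully open they stand 13 mm farther back than shut.
Start: joints at [1.082, 0.15, 1.437, -0, 1.554, -0.134], TCP at [199.759, 539.154, 231.267] pointing down, gripper open.
Joint ranges: [-2.8, 2.8], [-0.68, 2.1], [0.12, 2.68], [-1.39, 4.53], [0.16, 2.79], [-2.81, 2.81]. Speed limits (rad/s): [1.89, 1.89, 2.22, 3.01, 3.01, 3.01].

## Interface

Orientations are given as a rotation vector (axis times angle).
In Python, from station import read_state, get_image, sign_off, grasp_offset gives the robot as it stands.
- The arm moves only by the tool jog_arm, never from a script. Its argument "steps" is a list of rows, each an object with "delta_pos": the shift along the tool's x, y, z in units of 50 cm (1.0 is 50 cm), a list of three; "twist": the turn, a rotation vector about the tool's x, y, z in units of 360 degrees (1.0 is 360 degrees), a list of three. In form: [{"delta_pos": [dx, dy, dz], "twist": [rx, ry, rz]}, ...]. A call has 1 to 12 rows; each row shifts and turns the commanded pose from where the row before left it, along the tool's axes as they then stand; what a row does not reach is not made up. A row lasts 1/12 s, in which the tool goes at most 41.7 mm and 7.16 degrees, less where a joint would pass 70% of its speed; a pose out of reach is approached as far as the arm can. A call with a number of a shift or a turn outside -1 to 1 is refused whole. A call with a gripper value outside its range is refused whole. "fingers" is the gripper's target within -1 to 1 (fully open at 1, half-way at 0, shut at -1), set as the call begins (left out, the last holds). The fingers move at their own pace and stop on an object; "force" is the grip in N (left out, the last holds). Time passes only in rows, so rows that do not move let the fingers close. It gives the time, the measured TCP pose, the force, the opening and the grip force at its end, in the units of the state.
- read_state(): the state, without advancing time (a new reading comes with each control period).
- get_image(name): name is "side" or "top" or "wrist"; returns a dict with "pixels" (384x512x3 uint8, blue, green, red), "range_z" (384x512 float32, mm along the optical axis (not along the pixel's ray), 0 where there is no reading), "fx", "fy", "cx", "cy" (pixels), "origin" and "attitude" of the camera in the world. Camera axes: x right, y down, z forward; pixel columns grow to the right and rows downward; lengths in mm; the calibration is good to about 2 mm. A picture is of the moment at which its call begins.
- sign_off(): hands the job in; it is judged then, once.
The state is a dict: "clock": time; "q": joint angles; "joint_vel": joint speeds; "tau": joint torques, N m; "eef_pos": TCP position; "tcp_rot": TCP orientation; "force": force on the tool from outside, world axes, zero at the start; "moment": the same for the moment, N m; "width": opening from 0.0 (shut) to 1.0 (fully open); "grip_force": force on a finger pad.
Only numpy, scipy, OpenCV 4.12 (cv2) and the standard library are available. Lean on these libraries where they do the work, as an engineer would, in place of code of your own. Each camera call takes 0.05 s, during which the arm holds its last target. There are 200 camera calls.

## Working session

There is one attempt and no reset: what is moved stays moved. The work goes in short steps, Python scripts to look and compute and a tool call to move; the robot and the scene stay as the last step left them, time stands still between calls to the robot, and variables do not carry over. Pictures are saved under pics/ and viewed, at most 10 in all, crops included, and the job is handed in when it is done.

Besides the shell and the picture viewer there is one more tool, called after ">>>" as name([rows], argument=value, ...), one row to a line, values as JSON. jog_arm: Moves the arm, as the interface text tells. Shifts and turns lie within -1 to 1; 1 stands for 50 cm of shift or 360 degrees of turn. Its arguments: {"type":"object","properties":{"steps":{"type":"array","items":{"type":"object","properties":{"delta_pos":{"type":"array","items":{"type":"number","minimum":-1,"maximum":1}},"twist":{"type":"array","items":{"type":"number","minimum":-1,"maximum":1}}}}},"fingers":{"type":"number"},"force":{"type":"number"}},"required":["steps"]}

```bash
ls; mkdir -p pics; cat > h.py <<'E'
import numpy as np,cv2
from scipy.spatial.transform import Rotation as R
from station import *
def att(im):
    a=np.array(im['attitude'],float)
    return a if a.shape==(3,3) else R.from_rotvec(a).as_matrix()
def cast(im,u,v,z):
    d=att(im)@np.array([(u-im['cx'])/im['fx'],(v-im['cy'])/im['fy'],1.])
    o=np.array(im['origin']); return o+d*(z-o[2])/d[2]
def cloud(im):
    z=im['range_z'];v,u=np.mgrid[:384,:512]
    p=np.stack([(u-im['cx'])/im['fx']*z,(v-im['cy'])/im['fy']*z,z],-1)
    return p@att(im).T+np.array(im['origin'])
E
python3 - <<'E'
from h import *
s=read_state();print(s,grasp_offset)
for n in('top','side'):
    im=get_image(n);cv2.imwrite(f'pics/{n}0.png',im['pixels']);print(n,im['origin'],im['attitude'],im['fx'],im['cx'],im['cy'])
    np.save(n+'.npy',im,allow_pickle=True)
E
```

```text
pics
{'clock': 0.0, 'q': array([ 1.08199016e+00,  1.51023561e-01,  1.43802870e+00, -2.17478523e-05,
        1.55380658e+00, -1.34005126e-01]), 'joint_vel': array([-1.16386175e-03,  1.27696763e-03,  4.70951834e-04,  7.76929903e-05,
        1.80380690e-03,  8.81424913e-04]), 'tau': array([-3.20361163e-03, -7.13038874e+01, -5.70860839e+01, -4.05304118e-04,
        8.92471086e-03,  7.17631428e-05]), 'eef_pos': array([199.66787883, 538.95562272, 230.65522816]), 'tcp_rot': array([-5.54336032e-01, -3.09192576e+00,  1.90351738e-03]), 'force': array([-0.00449555,  0.34426434,  0.62262835]), 'moment': array([ 0.00722549,  0.03724927, -0.01817292]), 'grip_force': 0.0, 'width': 1.0023613876895185} 18.700000000000003
top [ 449.06675791  -54.03379624 1178.34123899] [-2.14401282  2.18594549 -0.15343653] 396.4770594067065 253.37077641203942 195.9621879355046
side [ 180.51824866 -705.1927024   794.45824391] [-2.25079087  0.6296685  -0.27243093] 385.59134977329524 259.9604193485645 189.34098840098358
```

View pics/top0.png

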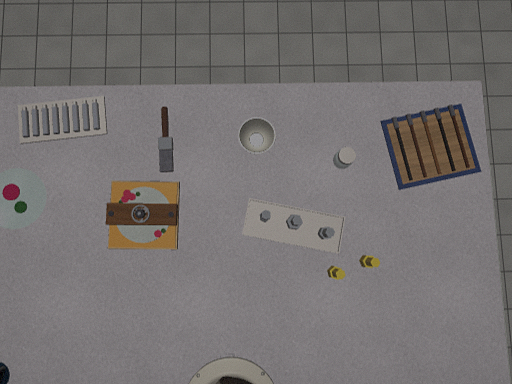

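View pics/side0.png

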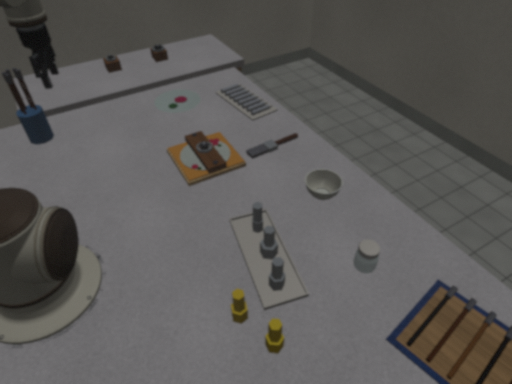

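The top view shows the tray at (293,226) with grey sockets at (265,215), (295,222) and (326,233). The nut is on the bar at (140,213), the bowl at (257,135), the jar at (345,157) and the brush at (166,140).
Possible mix-ups are the yellow decoys at (336,273) and (370,261), and the grey tubes in the rack at (62,120). I choose the three grey ones in the tray.

```bash
python3 - <<'E'
from h import *
im=np.load('top.npy',allow_pickle=True).item()
P=cloud(im);g=im['pixels']
for n,(u,v) in dict(nut=(140,213),a=(265,215),b=(295,222),c=(326,233)).items():
    q=P[v-14:v+15,u-14:u+15].reshape(-1,3)
    m=q[:,2]>(75 if n!='nut' else 50)
    print(n,m.sum(),q[m].mean(0).round(1) if m.any() else '',q[:,2].max().round(1))
# tray mask corners
hsv=cv2.cvtColor(g,cv2.COLOR_BGR2HSV)
o=g[180:270,90:360]
cv2.imwrite('pics/c1.png',np.vstack([cv2.resize(g[195:257,238:348],None,fx=7,fy=7,interpolation=2)[:300],cv2.resize(g[190:233,85:195],None,fx=7,fy=7,interpolation=2)[:290]]))
print(cast(im,140,213,66),cast(im,265,215,94))
wi=get_image('wrist');print(wi['origin'],wi['attitude'],wi['fx'],wi['cx'],wi['cy'])
s=read_state();Rt=R.from_rotvec(s['tcp_rot']).as_matrix();print(Rt.round(3))
print('cam in tool',Rt.T@(np.array(wi['origin'])-s['eef_pos']),(Rt.T@att(wi)).round(3))
E
```

```text
nut 166 [546.2 242.2  70.8] 1178.3
a 75 [ 528.6 -103.2  165.9] 1178.3
b 74 [ 516.6 -190.8   93.3] 98.6
c 79 [ 481.9 -273.8  120.3] 1178.3
[545.79329538 243.88825758  66.        ] [ 531.35755605 -104.80581007   94.        ]
[128.51308341 565.86040417 374.38962128] [2.36755776 1.6479523  0.24756267] 278.5321205418888 251.30137744773918 194.32414387614554
[[-0.938  0.347 -0.   ]
 [ 0.347  0.938 -0.001]
 [ 0.    -0.001 -1.   ]]
cam in tool [  76.08870062    0.30255694 -143.57024613] [[ 0.    -0.955 -0.295]
 [ 1.     0.    -0.   ]
 [ 0.    -0.295  0.955]]
```

View pics/c1.png

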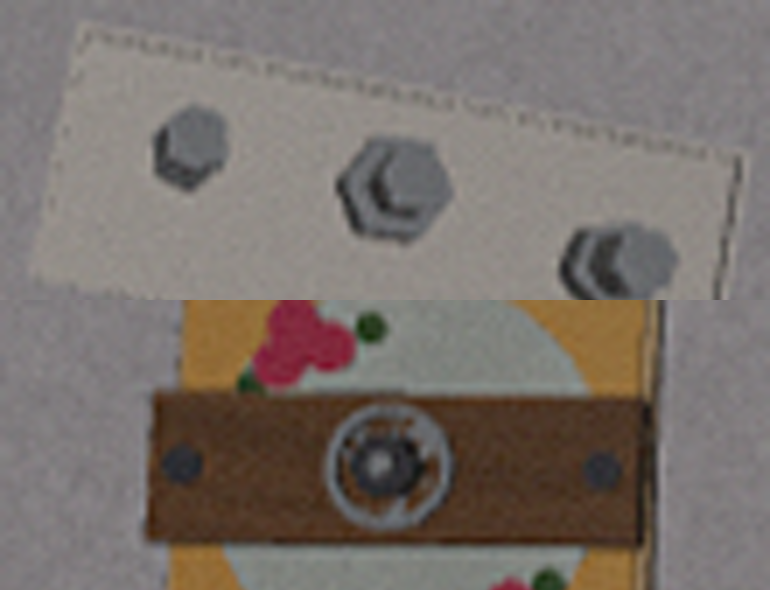

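The left socket is small, the middle one large and the right one medium. The nut shows at crop (385,465), near 24 mm across flats. Next I look at the nut from close by.

>>> jog_arm([
  {"delta_pos":[-0.0712,-0.0263,0.006]},
  {"delta_pos":[-0.0712,-0.0263,0.006]},
  {"delta_pos":[-0.0712,-0.0263,0.006]},
  {"delta_pos":[-0.0712,-0.0263,0.006]},
  {"delta_pos":[-0.0712,-0.0263,0.006]},
  {"delta_pos":[-0.0712,-0.0263,0.006]},
  {"delta_pos":[-0.0712,-0.0263,0.006]},
  {"delta_pos":[-0.0712,-0.0263,0.006]},
  {"delta_pos":[-0.0712,-0.0263,0.006]},
  {"delta_pos":[-0.0712,-0.0263,0.006]},
  {"delta_pos":[-0.0712,-0.0263,0.006]},
  {"delta_pos":[-0.0712,-0.0263,0.006]},
])

```text
invalid input
```

>>> jog_arm([
  {},
  {},
  {},
])

```text
invalid input
```

```bash
python3 - <<'E'
from h import *
s=read_state();print(s['eef_pos'],s['tcp_rot'],s['q'])
wi=get_image('wrist');np.save('w1.npy',wi,allow_pickle=True)
P=cloud(wi);h=P[...,2]
# camera pixel of nut
o=np.array(wi['origin'])
q=att(wi).T@(np.array([545.5,243,62])-o);u=wi['fx']*q[0]/q[2]+wi['cx'];v=wi['fy']*q[1]/q[2]+wi['cy'];print(u,v)
u,v=int(u),int(v)
cv2.imwrite('pics/w1.png',cv2.resize(wi['pixels'][v-50:v+50,u-65:u+65],None,fx=6,fy=6,interpolation=2))
E
```

```text
[199.69596799 539.01880115 230.81203679] [-5.54413362e-01 -3.09201547e+00  1.42716128e-03] [ 1.08200087e+00  1.50902558e-01  1.43785214e+00 -2.55845637e-05
  1.55378426e+00 -1.33955964e-01]
153.1558619719366 436.20514960228394Traceback (most recent call last):
  File "<stdin>", line 9, in <module>
cv2.error: OpenCV(4.12.0) /io/opencv/modules/imgproc/src/resize.cpp:4208: error: (-215:Assertion failed) !ssize.empty() in function 'resize'
```

Both keys are needed in each row.

>>> jog_arm([
  {"delta_pos":[-0.0712,-0.0263,0.006],"twist":[0,0,0]},
  {"delta_pos":[-0.0712,-0.0263,0.006],"twist":[0,0,0]},
  {"delta_pos":[-0.0712,-0.0263,0.006],"twist":[0,0,0]},
  {"delta_pos":[-0.0712,-0.0263,0.006],"twist":[0,0,0]},
  {"delta_pos":[-0.0712,-0.0263,0.006],"twist":[0,0,0]},
  {"delta_pos":[-0.0712,-0.0263,0.006],"twist":[0,0,0]},
  {"delta_pos":[-0.0712,-0.0263,0.006],"twist":[0,0,0]},
  {"delta_pos":[-0.0712,-0.0263,0.006],"twist":[0,0,0]},
  {"delta_pos":[-0.0712,-0.0263,0.006],"twist":[0,0,0]},
  {"delta_pos":[-0.0712,-0.0263,0.006],"twist":[0,0,0]},
  {"delta_pos":[-0.0712,-0.0263,0.006],"twist":[0,0,0]},
  {"delta_pos":[-0.0712,-0.0263,0.006],"twist":[0,0,0]},
])

```text
clock: 1.2
eef_pos: [546.7, 241.2, 195.1]
tcp_rot: [-0.555, -3.092, 0.0]
force: [-0.4, 0.7, 0.2]
width: 1.0
grip_force: 0.0
```

>>> jog_arm([
  {"delta_pos":[0,0,0],"twist":[0,0,0]},
  {"delta_pos":[0,0,0],"twist":[0,0,0]},
  {"delta_pos":[0,0,0],"twist":[0,0,0]},
])

```text
clock: 1.45
eef_pos: [545.3, 242.8, 195.1]
tcp_rot: [-0.555, -3.092, 0.0]
force: [-0.5, -0.7, 0.6]
width: 1.0
grip_force: 0.0
```

```bash
python3 - <<'E'
from h import *
s=read_state();print(s['eef_pos'],s['tcp_rot'],s['q'])
wi=get_image('wrist');np.save('w1.npy',wi,allow_pickle=True)
o=np.array(wi['origin'])
q=att(wi).T@(np.array([545.5,243,62])-o);u=wi['fx']*q[0]/q[2]+wi['cx'];v=wi['fy']*q[1]/q[2]+wi['cy'];print(u,v)
u,v=int(u),int(v)
cv2.imwrite('pics/w1.png',cv2.resize(wi['pixels'][max(v-50,0):v+50,max(0,u-65):u+65],None,fx=6,fy=6,interpolation=2))
E
```

```text
[545.31058973 242.80845314 195.05465137] [-5.55144496e-01 -3.09150255e+00  2.35735065e-04] [ 2.89808951e-01  2.10645184e-01  1.43993499e+00  1.55622298e-04
  1.49165288e+00 -9.25644806e-01]
251.26786052126874 185.73926298252488
```

View pics/w1.png

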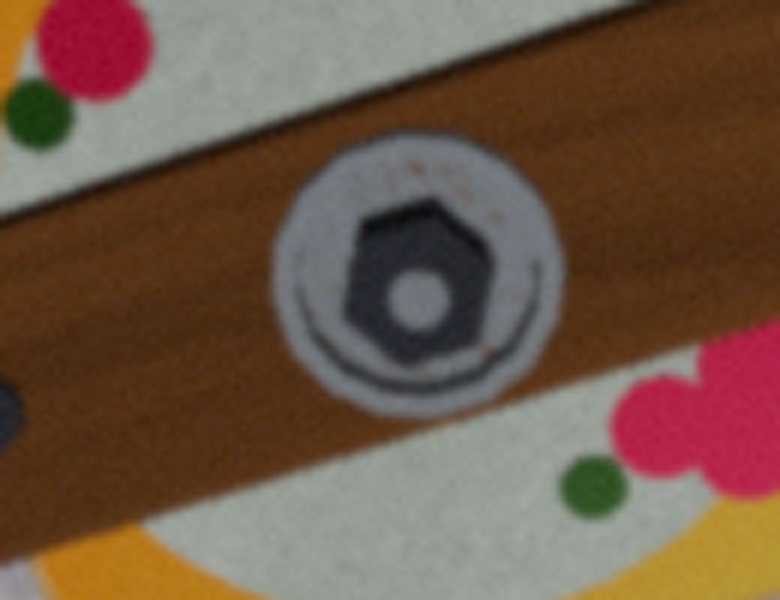

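The wrist view shows the nut as a dark hexagon around crop (418,285), with the stud end at (418,300). Its flats are about 22 px apart, or 23 mm, so it is the 24 mm nut and the medium socket should fit. Now I measure its centre and yaw.

```bash
python3 - <<'E'
from h import *
wi=np.load('w1.npy',allow_pickle=True).item()
u0,v0=int(251.27)-65,int(185.74)-50
px=lambda x,y:(x/6+u0-.4,y/6+v0-.4)
g=wi['pixels'];gr=cv2.resize(g,None,fx=6,fy=6,interpolation=2)
c=gr[v0*6:(v0+100)*6,u0*6:(u0+130)*6].astype(int);L=c.mean(2)
print([ (x,y,c[y,x]) for x,y in((418,300),(375,300),(425,207),(300,300))])
m=(L<80).astype(np.uint8);m[:185]=0;m[380:]=0;m[:,:335]=0;m[:,510:]=0
m=cv2.morphologyEx(m,cv2.MORPH_OPEN,np.ones((9,9)))
cn=max(cv2.findContours(m,0,2)[0],key=cv2.contourArea);ap=cv2.approxPolyDP(cn,9,True)[:,0]
P=np.array([cast(wi,*px(*p),62)[:2] for p in ap]);print(ap.tolist(),P.round(1).tolist())
for a,b in zip(P,np.roll(P,-1,0)): 
    d=b-a;print(np.hypot(*d).round(1),np.degrees(np.arctan2(d[1],d[0])).round(1)%60)
st=((c.min(2)>85)).astype(np.uint8);st[:255]=0;st[345:]=0;st[:,:372]=0;st[:,465:]=0
M=cv2.moments(st,True);x,y=M['m10']/M['m00'],M['m01']/M['m00'];print('stud',x,y,M['m00'],cast(wi,*px(x,y),66))
ell=(300,420)
# bar edges at z=44
for a,b in(((0,215),(640,3)),((20,552),(770,320))):
    A,B=cast(wi,*px(*a),44),cast(wi,*px(*b),44);d=B-A;print('bar',A.round(1),B.round(1),np.degrees(np.arctan2(d[1],d[0]))%180)
Z=np.load('top.npy',allow_pickle=True).item()
print('top stud',cast(Z,85+380/7,190+(465-300)/7,66))
E
```

```text
[(418, 300, array([121, 114, 111])), (375, 300, array([47, 39, 39])), (425, 207, array([24, 22, 22])), (300, 300, array([93, 89, 87]))]
[[436, 197], [364, 216], [348, 268], [345, 320], [404, 367], [479, 341], [494, 273], [486, 239]] [[530.0, 256.3], [528.8, 243.8], [536.3, 238.0], [544.8, 234.3], [556.3, 240.9], [556.3, 254.6], [545.8, 261.1], [539.7, 261.8]]
12.6 24.700000000000003
9.5 22.6
9.2 36.0
13.2 29.8
13.8 29.599999999999994
12.3 28.5
6.1 53.5
11.2 29.30000000000001
stud 418.4327628361858 299.38590057049714 2454.0 [544.68116305 247.70683218  66.        ]
bar [509.5 180.8  44. ] [513.8 300.2  44. ] 87.90471149842612
bar [570.8 157.2  44. ] [576.4 305.   44. ] 87.82928876923921
top stud [544.22696575 245.85457532  66.        ]
```

>>> jog_arm([
  {"delta_pos":[-0.018,-0.0729,0],"twist":[0,0,0]},
  {"delta_pos":[-0.018,-0.0729,0],"twist":[0,0,0]},
  {"delta_pos":[-0.018,-0.0729,0],"twist":[0,0,0]},
  {"delta_pos":[-0.018,-0.0729,0],"twist":[0,0,0]},
  {"delta_pos":[-0.018,-0.0729,0],"twist":[0,0,0]},
  {"delta_pos":[-0.018,-0.0729,0],"twist":[0,0,0]},
  {"delta_pos":[-0.018,-0.0729,0],"twist":[0,0,0]},
])

```text
clock: 2.08
eef_pos: [515.1, -18.7, 195.8]
tcp_rot: [0.551, 3.092, -0.0]
force: [1.3, -0.9, 0.8]
width: 0.995
grip_force: 0.0
```

>>> jog_arm([
  {"delta_pos":[-0.018,-0.0729,0],"twist":[0,0,0]},
  {"delta_pos":[-0.018,-0.0729,0],"twist":[0,0,0]},
  {"delta_pos":[-0.018,-0.0729,0],"twist":[0,0,0]},
  {"delta_pos":[-0.018,-0.0729,0],"twist":[0,0,0]},
  {"delta_pos":[-0.018,-0.0729,0],"twist":[0,0,0]},
  {"delta_pos":[-0.018,-0.0729,0],"twist":[0,0,0]},
  {"delta_pos":[-0.018,-0.0729,0],"twist":[0,0,0]},
  {"delta_pos":[0,0,0],"twist":[0,0,0]},
  {"delta_pos":[0,0,0],"twist":[0,0,0]},
  {"delta_pos":[0,0,0],"twist":[0,0,0]},
])

```text
clock: 2.92
eef_pos: [486.6, -278.4, 195.5]
tcp_rot: [0.553, 3.092, 0.0]
force: [0.7, -0.5, -0.0]
width: 1.001
grip_force: 0.0
```

```bash
python3 - <<'E'
from h import *
s=read_state();print(s['eef_pos'],s['tcp_rot'],s['q'])
wi=get_image('wrist');np.save('w2.npy',wi,allow_pickle=True)
cv2.imwrite('pics/w2.png',cv2.resize(wi['pixels'][100:300,140:400],None,fx=3,fy=3,interpolation=2))
E
```

```text
[ 486.6037581  -278.42623455  195.47831537] [5.53211141e-01 3.09237210e+00 2.86365559e-04] [-6.57263523e-01  1.35188487e-01  1.52714513e+00  2.21188956e-04
  1.47923083e+00 -1.87403448e+00]
```

View pics/w2.png

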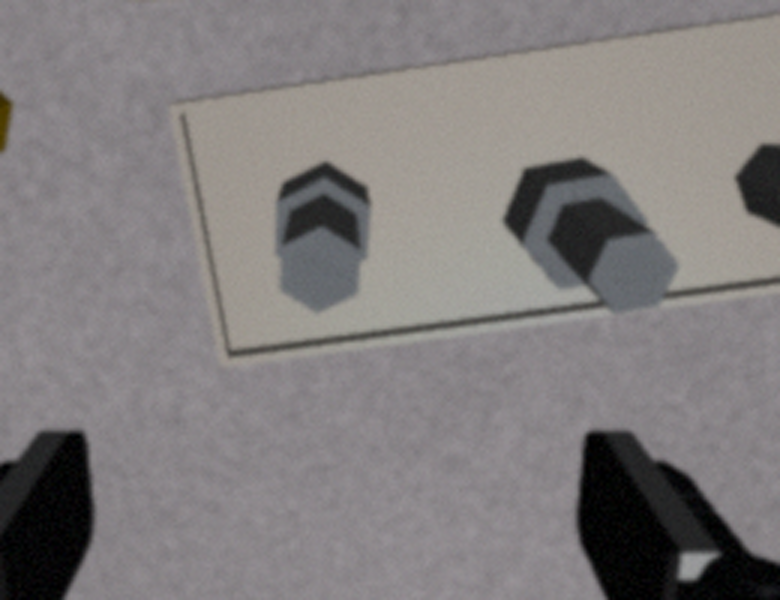

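The medium socket's shank top is at crop (318,270). The large one is at (632,270) with a wider cup, and the small one is at the right edge.

```bash
cat > sock.py <<'E'
from h import *
def shank(wi,crop,z=94,lo=100):
    x0,y0,x1,y1=crop
    c=cv2.resize(wi['pixels'],None,fx=6,fy=6,interpolation=2)[y0*6:y1*6,x0*6:x1*6].astype(int)
    L=c.mean(2);sat=c[...,0]-c[...,2]
    m=((L>lo)&(sat>8)).astype(np.uint8);m=cv2.morphologyEx(m,cv2.MORPH_OPEN,np.ones((31,31)))
    return c,m,[(x/6+x0-.4,y/6+y0-.4) for x,y in ()]
E
python3 - <<'E'
from sock import *
wi=np.load('w2.npy',allow_pickle=True).item()
x0,y0,x1,y1=225,170,270,208
c,m,_=shank(wi,(x0,y0,x1,y1),lo=80)
print(c[(190-y0)*6,(246-x0)*6],c[5,5])
cn=max(cv2.findContours(m,0,2)[0],key=cv2.contourArea);ap=cv2.approxPolyDP(cn,10,True)[:,0]
P=np.array([cast(wi,x/6+x0-.4,y/6+y0-.4,94)[:2] for x,y in ap]);print((ap/6+[x0-140,y0-100]).round(0).tolist());
for a,b in zip(P,np.roll(P,-1,0)): d=b-a;print(a.round(1),np.hypot(*d).round(1),(np.degrees(np.arctan2(d[1],d[0]))%60).round(1))
# hand-picked corners from the 3x crop
Q=np.array([cast(wi,x/3+140-.3,y/3+100-.3,94)[:2] for x,y in((280,250),(281,290),(319,311),(358,290),(360,248),(320,227))]);print(Q.round(1).tolist(),Q.mean(0))
T=[cast(wi,x/3+140-.3,y/3+100-.3,12)[:2] for x,y in((172,104),(228,355),(780,12),(780,290))];print(np.round(T,1).tolist())
E
```

```text
[109 105 101] [143 150 158]Traceback (most recent call last):
  File "<stdin>", line 6, in <module>
ValueError: max() iterable argument is empty
```

```bash
sed -i 's/sat>8/sat>-3/' sock.py
python3 - <<'E'
from sock import *
wi=np.load('w2.npy',allow_pickle=True).item()
x0,y0,x1,y1=225,170,270,208
c,m,_=shank(wi,(x0,y0,x1,y1),lo=80)
cn=max(cv2.findContours(m,0,2)[0],key=cv2.contourArea);ap=cv2.approxPolyDP(cn,10,True)[:,0]
P=np.array([cast(wi,x/6+x0-.4,y/6+y0-.4,94)[:2] for x,y in ap]);print(((ap/6+[x0-140,y0-100])*3).round(0).tolist());
for a,b in zip(P,np.roll(P,-1,0)): d=b-a;print(a.round(1),np.hypot(*d).round(1),(np.degrees(np.arctan2(d[1],d[0]))%60).round(1))
Q=np.array([cast(wi,x/3+140-.3,y/3+100-.3,94)[:2] for x,y in((280,250),(281,290),(319,311),(358,290),(360,248),(320,227))]);print(Q.round(1).tolist(),Q.mean(0))
for a,b in zip(Q,np.roll(Q,-1,0)): d=b-a;print(np.hypot(*d).round(1),(np.degrees(np.arctan2(d[1],d[0]))%60).round(1))
T=[cast(wi,x/3+140-.3,y/3+100-.3,12)[:2] for x,y in((172,104),(228,355),(780,12),(780,290))];print(np.round(T,1).tolist())
E
```

```text
[[280.0, 244.0], [282.0, 290.0], [309.0, 309.0], [326.0, 309.0], [358.0, 292.0], [360.0, 248.0], [329.0, 231.0]]
[ 468.8 -289.1] 14.8 39.8
[ 482.7 -294.2] 10.3 34.1
[ 491.2 -288.4] 5.4 9.7
[ 493.1 -283.3] 11.0 39.8
[ 491.2 -272.4] 13.9 37.0
[ 478.5 -267. ] 10.8 39.6
[ 470.1 -273.9] 15.2 25.1
[[470.6, -289.9], [482.6, -294.2], [493.0, -285.6], [490.8, -272.0], [478.4, -266.9], [468.1, -276.0]] [ 480.59588013 -280.76067052]
12.7 40.0
13.5 39.3
13.8 39.3
13.4 37.6
13.7 41.4
14.1 40.2
[[420.7, -320.4], [524.1, -339.8], [468.4, -94.6], [576.1, -116.2]]
```

The medium socket's axis is at (480.6, -280.8), and one pair of its flats already faces the finger closing line. I descend and grip.

>>> jog_arm([
  {"delta_pos":[0.0096,-0.0086,0.04],"twist":[0,0,0]},
  {"delta_pos":[0,0,0.06],"twist":[0,0,0]},
  {"delta_pos":[0,0,0.06],"twist":[0,0,0]},
  {"delta_pos":[0,0,0.06],"twist":[0,0,0]},
  {"delta_pos":[0,0,0.05],"twist":[0,0,0]},
  {"delta_pos":[0,0,0.021],"twist":[0,0,0]},
  {"delta_pos":[0,0,0],"twist":[0,0,0]},
  {"delta_pos":[0,0,0],"twist":[0,0,0]},
])

```text
clock: 3.63
eef_pos: [481.0, -281.3, 50.8]
tcp_rot: [0.552, 3.092, -0.001]
force: [-0.3, 0.1, -0.1]
width: 0.998
grip_force: 0.0
```

>>> jog_arm([
  {"delta_pos":[0,0,0],"twist":[0,0,0]},
  {"delta_pos":[0,0,0],"twist":[0,0,0]},
  {"delta_pos":[0,0,0],"twist":[0,0,0]},
  {"delta_pos":[0,0,0],"twist":[0,0,0]},
  {"delta_pos":[0,0,0],"twist":[0,0,0]},
  {"delta_pos":[0,0,0],"twist":[0,0,0]},
  {"delta_pos":[0,0,0],"twist":[0,0,0]},
  {"delta_pos":[0,0,0],"twist":[0,0,0]},
  {"delta_pos":[0,0,0],"twist":[0,0,0]},
  {"delta_pos":[0,0,0],"twist":[0,0,0]},
], fingers=-1, force=60)

```text
clock: 4.47
eef_pos: [480.6, -282.1, 50.4]
tcp_rot: [0.555, 3.092, -0.001]
force: [-0.7, 0.5, 7.0]
width: 0.277
grip_force: 58.7
```

>>> jog_arm([
  {"delta_pos":[0,0,-0.01],"twist":[0,0,0]},
  {"delta_pos":[0,0,-0.03],"twist":[0,0,0]},
  {"delta_pos":[0,0,-0.05],"twist":[0,0,0]},
  {"delta_pos":[0,0,-0.05],"twist":[0,0,0]},
  {"delta_pos":[0,0,-0.05],"twist":[0,0,0]},
  {"delta_pos":[0,0,-0.05],"twist":[0,0,0]},
  {"delta_pos":[0.0177,0.0741,0],"twist":[0,0,0]},
  {"delta_pos":[0.0177,0.0741,0],"twist":[0,0,0]},
  {"delta_pos":[0.0177,0.0741,0],"twist":[0,0,0]},
  {"delta_pos":[0.0177,0.0741,0],"twist":[0,0,0]},
  {"delta_pos":[0.0177,0.0741,0],"twist":[0,0,0]},
  {"delta_pos":[0.0177,0.0741,0],"twist":[0,0,0]},
])

```text
clock: 5.47
eef_pos: [507.5, -53.2, 170.1]
tcp_rot: [0.555, 3.092, -0.0]
force: [1.5, 0.1, -1.8]
width: 0.277
grip_force: 59.2
```

>>> jog_arm([
  {"delta_pos":[0.0177,0.0741,0],"twist":[0,0,0]},
  {"delta_pos":[0.0177,0.0741,0],"twist":[0,0,0]},
  {"delta_pos":[0.0177,0.0741,0],"twist":[0,0,0]},
  {"delta_pos":[0.0177,0.0741,0],"twist":[0,0,0]},
  {"delta_pos":[0.0177,0.0741,0],"twist":[0,0,0]},
  {"delta_pos":[0.0177,0.0741,0],"twist":[0,0,0]},
  {"delta_pos":[0.0177,0.0741,0],"twist":[0,0,0]},
  {"delta_pos":[0.0177,0.0741,0],"twist":[0,0,0]},
  {"delta_pos":[0,0,0],"twist":[0,0,0.0155]},
  {"delta_pos":[0,0,0],"twist":[0,0,0.0155]},
  {"delta_pos":[0,0,0],"twist":[0,0,0]},
  {"delta_pos":[0,0,0],"twist":[0,0,0]},
])

```text
clock: 6.47
eef_pos: [544.3, 247.5, 169.7]
tcp_rot: [-0.848, -3.025, 0.001]
force: [-0.5, -0.4, -1.6]
width: 0.271
grip_force: 59.6
```

```bash
python3 - <<'E'
from h import *
s=read_state();print(s['eef_pos'],s['tcp_rot'],s['force'],s['width'])
Rt=R.from_rotvec(s['tcp_rot']).as_matrix();print(Rt.round(3))
wi=get_image('wrist');np.save('w3.npy',wi,allow_pickle=True)
cv2.imwrite('pics/w3.png',cv2.resize(wi['pixels'][130:330,120:386],None,fx=3,fy=3,interpolation=2))
E
```

```text
[544.27389994 247.48176662 169.74304909] [-8.47851606e-01 -3.02465554e+00  5.50151636e-04] [-0.49548311 -0.40230341 -1.61653509] 0.27077856292404967
[[-0.854  0.52  -0.   ]
 [ 0.52   0.854 -0.   ]
 [ 0.    -0.    -1.   ]]
```

View pics/w3.png

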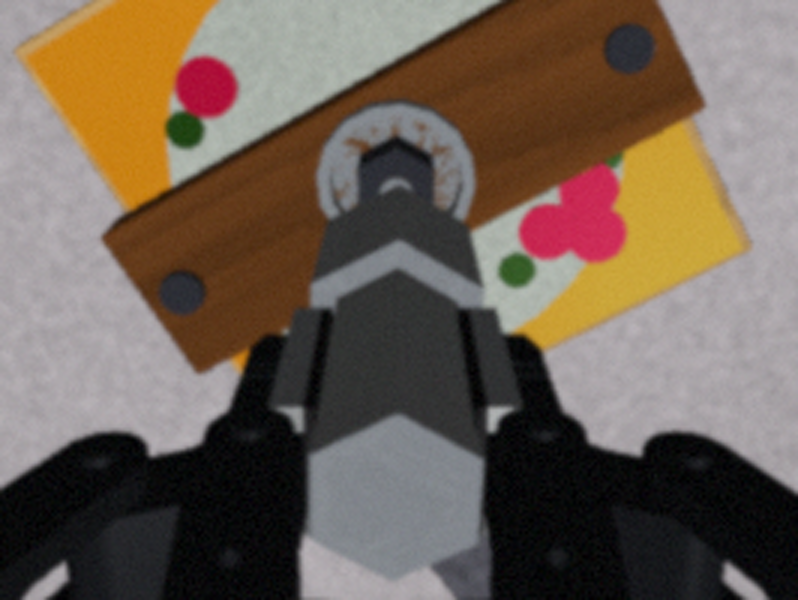

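The held socket lines up with the nut, whose hexagon shows at crop (396,180), in yaw and sideways. I check along tool x using the shank top's centre at (396,497).

```bash
python3 - <<'E'
from h import *
wi=np.load('w3.npy',allow_pickle=True).item();s=read_state();Rt=R.from_rotvec(s['tcp_rot']).as_matrix()
f=lambda x,y,z:(Rt.T@(cast(wi,x/3+120-.3,y/3+130-.3,z)-s['eef_pos'])).round(1)
zt=s['eef_pos'][2]-46.4
print('shank top corners',[f(x,y,zt+90)[:2].tolist() for x,y in((309,455),(398,413),(485,456),(395,580))])
print('cup top near corner',f(398,240,zt+38)[:2],'cup bottom near corner',f(397,188,zt))
print('nut near corner/face',[f(x,y,62)[:2].tolist() for x,y in((396,147),(362,162),(431,162))])
print('nut target',Rt.T@(np.array([544.5,247.6,44])-s['eef_pos']))
E
```

```text
shank top corners [[7.5, -11.6], [14.2, 0.8], [7.4, 12.8], [-13.6, 0.4]]
cup top near corner [20.   0.9] cup bottom near corner [19.1  0.8 46.4]
nut near corner/face [[13.8, 0.7], [9.0, -9.9], [9.0, 11.6]]
nut target [5.97362497e-02 3.91965966e-01 1.25855548e+02]
```

>>> jog_arm([
  {"delta_pos":[0,0,0.04],"twist":[0,0,0]},
  {"delta_pos":[0,0,0.04],"twist":[0,0,0]},
  {"delta_pos":[0,0,0.03],"twist":[0,0,0]},
  {"delta_pos":[0,0,0.004],"twist":[0,0,0]},
  {"delta_pos":[0,0,0.004],"twist":[0,0,0]},
  {"delta_pos":[0,0,0.004],"twist":[0,0,0]},
  {"delta_pos":[0,0,0.004],"twist":[0,0,0]},
  {"delta_pos":[0,0,0],"twist":[0,0,0]},
])

```text
clock: 7.18
eef_pos: [544.7, 247.5, 107.3]
tcp_rot: [0.852, 3.023, 0.001]
force: [-0.6, 0.3, -2.4]
width: 0.275
grip_force: 59.7
```

>>> jog_arm([
  {"delta_pos":[0,0,0.004],"twist":[0,0,0]},
  {"delta_pos":[0,0,0.004],"twist":[0,0,0]},
  {"delta_pos":[0,0,0.004],"twist":[0,0,0]},
  {"delta_pos":[0,0,0],"twist":[0,0,0]},
])

```text
clock: 7.52
eef_pos: [544.2, 247.5, 100.3]
tcp_rot: [-0.852, -3.023, 0.001]
force: [-0.2, -0.3, -1.7]
width: 0.272
grip_force: 59.7
```

Mouth at about 54 mm, past the nut's top face, with no contact. I continue past the cup height.

>>> jog_arm([
  {"delta_pos":[0,0,0.004],"twist":[0,0,0]},
  {"delta_pos":[0,0,0.004],"twist":[0,0,0]},
  {"delta_pos":[0,0,0.004],"twist":[0,0,0]},
  {"delta_pos":[0,0,0.004],"twist":[0,0,0]},
  {"delta_pos":[0,0,0],"twist":[0,0,0]},
])

```text
clock: 7.93
eef_pos: [544.2, 247.5, 92.2]
tcp_rot: [-0.852, -3.023, 0.001]
force: [0.3, -0.3, -1.9]
width: 0.272
grip_force: 59.7
```

>>> jog_arm([
  {"delta_pos":[0,0,0.002],"twist":[0,0,0]},
  {"delta_pos":[0,0,0.002],"twist":[0,0,0]},
  {"delta_pos":[0,0,0],"twist":[0,0,0]},
  {"delta_pos":[0,0,0],"twist":[0,0,0]},
])

```text
clock: 8.27
eef_pos: [544.4, 247.5, 90.8]
tcp_rot: [-0.852, -3.024, 0.0]
force: [1.1, 0.1, -2.1]
width: 0.273
grip_force: 59.7
```

>>> jog_arm([
  {"delta_pos":[0,0,0.001],"twist":[0,0,0]},
  {"delta_pos":[0,0,0.001],"twist":[0,0,0]},
  {"delta_pos":[0,0,0],"twist":[0,0,0]},
  {"delta_pos":[0,0,0],"twist":[0,0,0]},
  {"delta_pos":[0,0,0],"twist":[0,0,0]},
])

```text
clock: 8.68
eef_pos: [544.6, 247.6, 90.4]
tcp_rot: [0.852, 3.023, 0.0]
force: [-2.1, 0.2, 5.7]
width: 0.271
grip_force: 60.4
```

Contact at exactly the expected seat height, TCP 90.4. I press a little more to confirm and take a look.

>>> jog_arm([
  {"delta_pos":[0,0,0.001],"twist":[0,0,0]},
  {"delta_pos":[0,0,0],"twist":[0,0,0]},
  {"delta_pos":[0,0,0],"twist":[0,0,0]},
  {"delta_pos":[0,0,0],"twist":[0,0,0]},
])

```text
clock: 9.02
eef_pos: [544.7, 247.6, 90.3]
tcp_rot: [0.852, 3.023, 0.001]
force: [-4.2, -1.0, 11.0]
width: 0.271
grip_force: 61.0
```

```bash
python3 - <<'E'
from h import *
s=read_state();print(s['eef_pos'],s['force'])
wi=get_image('wrist')
cv2.imwrite('pics/w4.png',cv2.resize(wi['pixels'][130:330,120:386],None,fx=3,fy=3,interpolation=2))
E
```

```text
[544.67975787 247.59896553  90.29544745] [-4.23112312 -1.00721356 10.97010958]
```

View pics/w4.png

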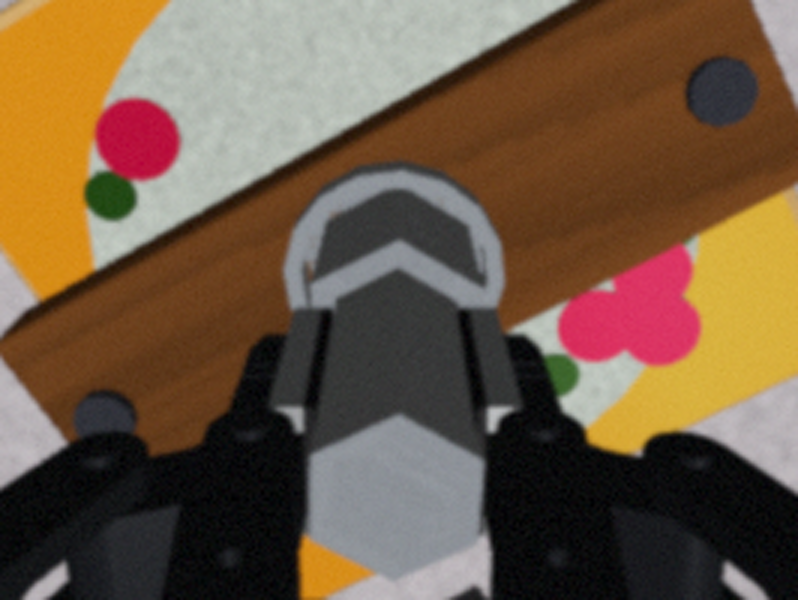

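The socket (cup at crop (398,230)) sits inside the steel cup around the nut. It is upright and has not slipped in the fingers. The TCP and contact force agree that the rim is down on the bar.

```bash
python3 -c "
from station import *
print(sign_off())"
```

```text
the job is handed in; nothing more can be done
None
```

The medium socket fits the nut (24 mm across flats): it is fully seated, upright and still held in the gripper. I handed the job in at about 9 s. I measured the nut first, so the other two sockets were never tried or moved, and the bowl, jar and brush were left alone.

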